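# Index a round lino block and lock it with the jig's tapered key

## Task

The round lino block must be locked in its indexing jig before the next cut: push it round on its centre pin by the edge of its wooden backing, without gripping it, until the tapered notch faces the brass key, then slide the key fully home into the notch and press it firmly there for a moment, with about 20 N (15 to 25 N), so that it wedges tight. Never push harder than 25 N, do not touch the lino face or lift the block off its pin, and leave the other things where they are.

Things in the scene. Friction and masses are not known exactly. Their poses are not given: they have to be found in the camera images.
- jig: Fixed indexing jig: plywood board 190 (x) x 320 (y) x 18 mm, from y -105 to +215. Origin: underside, on the axis of the centre pin; z up. Dark wood key guide 68 mm wide in x, 42 mm high above the table, from y +90 to +136; the brass key slides through it along the jig's y axis towards the pin. An easel stands behind the jig, its front foot near world x 0.75, y -0.15.
- block: Loose round block on the jig's centre pin (0.8 mm play), 0.4 to 1 kg, lying by its weight: wooden disc 150 mm across, 18 to 36 mm above the table, lino roundel on top. Origin: underside, on its axis; z up; +y points to the middle of its one tapered notch. At 60, 120, 180, 240 and 300 deg from the notch the rim has wider, shallower finger scallops to push in.
- scallop (a point): Floor middle of the finger scallop at 180 deg from the notch (64 mm from the axis, 27 mm above the table); its axes are the block's. All five scallops are alike: 42 mm wide at the rim, flat floor 30 mm wide, 11 mm deep, sides sloped 30 deg, cut through the full 18 mm of wood.
- lino_face: The half-cut lino roundel glued on the block, 108 mm across, 5 mm thick, its top 41 mm above the table. Origin: centre of its underside. Not to be touched.
- notch (a point): Middle of the notch's mouth, a point of the block 74 mm from its axis, 27 mm above the table; its axes are the block's. Notch: 24 mm wide at the rim, 13 mm at its floor, 16 mm deep, sides at 20 deg to its middle line.
- key_mark (a point): Fixed point of the jig on the key's line (jig x = 0, y = +74 mm), 27 mm above the table: the notch point must come here. Its axes are the jig's.
- key: The brass key, 28 mm wide, 10 mm thick, 22 to 32 mm above the table, sliding along the jig's y axis only, about 2 N of friction; stays where left. Its axes are the jig's; its origin starts 0 to 5 mm from the jig's origin, towards jig -y, and is about 21 mm from it, jig y = -0.021, when wedged tight.
- key_knob (a point): On the axis of the key's upright round brass knob, 52 mm above the table; knob 16 mm thick, 32 to 64 mm above the table, free all round. In the jig's frame x = 0, y = +172 mm fully back, +151 mm when wedged tight. Push it towards the pin from its outer side, or pinch it.
- key_tip (a point): Middle of the key's nose tip, 27 mm above the table, 89 mm from the knob's axis towards the pin (jig y = +83 mm fully back, 62 wedged). Nose 16 mm wide at the tip, widening at 20 deg a side: it enters when the notch is within about 3 mm of the mark and then draws it straight; else it butts on the rim at jig y = +74 to 75 mm.
- eraser: Bystander: eraser 23 x 56 x 13 mm lying on a corner of the jig's board. Origin at its underside.
- brayer: Bystander: ink roller 112 x 167 x 31 mm, left of the jig. Origin at its underside.
- gouge: Bystander: lino gouge 23 x 141 x 20 mm, right of the jig. Origin at its underside.
- ink_jar: Bystander: jar 52 mm across, 62 mm high, left of the jig. Origin at its underside.
- square_lino: Bystander: square lino block 90 x 120 x 23 mm, right behind the jig. Origin at its underside.
There are look-alikes about, which are no part of the job. Leave any red or turquoise look-alike of the block alone.

How it is judged:
By the outcome, as a careful person would: the job done as asked, in the order asked, and still so for the second after the job is handed in, with the robot touching nothing.
It also fails if it takes over 61 s, if anything falls off the work surface, if the arm or the gripper's body presses on something with over 40 N, if the wrist force passes 120 N, or if a joint passes its speed limit or range.

## Robot

A 6-joint arm with a two-finger parallel gripper is mounted at the origin on a cart in front of the work surface, level with it; the furniture and walls round the work are solid. World frame = base frame: x ahead of the robot, y to its left, z up, the work surface at z = 0. Lengths are in m, angles in rad, forces in N, time in s.
With the tool pointing down it reaches from about 0.425 to 0.95 m from the base axis. Payload 3.5 kg.
Tool frame: the origin (TCP) lies midway between the tips of the shut fingers; the grasp point (between the pads) lies 19 mm behind it (ctrl.pinch_z is the distance from the TCP to the grasp point, in m); z points along the fingers, y is the line along which they close (so a half turn about z gives the same grasp; the last joint's range is limited). The gripper opens to 85 mm and grips with 20 to 120 N. Pads are 22 mm wide; open, the fingers measure 114 mm over their backs; the gripper's body (76 mm by 85 mm) begins 54 mm behind the grasp point. The pads swing forward as they close: fully open they stand 13 mm farther back than shut.
Start: joints at [-1.383, 0.286, 1.577, -0, 1.279, -0.15], TCP at [0.224, -0.637, 0.231] pointing down, gripper open.
Joint ranges: [-2.77, 2.77], [-0.9, 2.22], [0.21, 2.48], [-1.53, 4.67], [0.24, 2.81], [-2.84, 2.84]. Speed limits (rad/s): [2.79, 2.79, 3.14, 3.14, 3.14, 3.14].

## Interface

Orientations are given as a unit quaternion [x, y, z, w].
In Python, from plant import get_state, viewer, sign_off, ctrl gives the robot as it stands. The module is installed in compiled form; this text tells all that it offers.
- The arm moves only by the shell command python3 -m handwheel 'ROWS' [FORCE]. ROWS is JSON, a list that holds one entry, the list of rows, each a list of 5 numbers: the finger opening in m, from 0 to 0.0854, then the shift along the tool's x, y, z in m, then the turn about the tool's z in degrees. In form: [[[claw, x, y, z, spin], ...]]. A call has 1 to 12 rows; each row shifts and turns the commanded pose from where the row before left it, along the tool's axes as they then stand; what a row does not reach is not made up. A row lasts 1/12 s, in which the tool goes at most 41.7 mm and 7.16 degrees, less where a joint would pass 70% of its speed; a pose out of reach is approached as far as the arm can. A call is refused whole if a number of a shift passes 0.0417 or a number of a turn 7.16, either way. A call with a gripper value outside its range is refused whole. The fingers move at their own pace and stop on an object; FORCE is the grip in N (left out, the last holds). Time passes only in rows, so rows that do not move let the fingers close. It gives the time, the measured TCP pose, the force, the opening and the grip force at its end, in the units of the state.
- get_state(): the state, without advancing time (a new reading comes with each control period).
- viewer.read_camera(name): name is "side" or "top"; returns the picture (400x640x3 uint8, blue, green, red); there is no depth.
- viewer.camera_params(name): a dict with "fov_y" (degrees; the focal length in pixels is half the picture's height over the tangent of half this angle, whatever the lens; pixels are square), "cx", "cy" (the principal point, pixels), "xyz" and "attitude" of the camera in the world. Camera axes: x right, y up, looking along -z (the intrinsics and any distortion apply to the point x, -y, -z); pixel columns grow to the right and rows downward; lengths in m; the calibration is good to about 2 mm. A picture is of the moment at which its call begins. camera_params takes no time and is no camera call.
- sign_off(): hands the job in; it is judged then, once.
Trained networks look in the newest picture that a camera, given by its name, has taken for a name from the list of things; names that differ only in an ending like _2 or _b are one class to them, and where a whole thing is asked for, a point or a joint stands for the part that bears it (a point fixed in the world has none). Each returns a list of dicts, best first, with "confidence" (0 to 1); they miss things now and then, are a little off and sometimes report something else, mostly with a low value. They report only what shows in the picture. A call takes as long as a camera call. They do not tell look-alikes from the thing itself.
- viewer.look_for(camera, name): "extent" ([left, top, width, height] as shares, 0 to 1, of the picture: columns of its width, rows of its height, round what is visible of it).
- viewer.outline_of(camera, name): "mask" (400x640 bool, what is visible of it) and "extent" ([left, top, width, height] as shares, 0 to 1, of the picture: columns of its width, rows of its height, round what is visible of it).
- viewer.pinpoint(camera, name): "xy" ([column, row] as shares, 0 to 1, of the picture: columns of its width, rows of its height: a listed point, or the origin of a listed thing).
The state is a dict: "time": time; "qpos": joint angles; "dq": joint speeds; "joint_efforts": joint torques, N m; "eef_pos": TCP position; "tcp_rot": TCP orientation; "contact_force": force on the tool from outside, world axes, zero at the start; "wrist_torque": the same for the moment, N m; "opening": opening from 0.0 (shut) to 1.0 (fully open); "finger_force": force on a finger pad.
Only numpy, scipy, OpenCV 4.12 (cv2) and the standard library are available. Lean on these libraries where they do the work, as an engineer would, in place of code of your own. Each camera call takes 0.05 s, during which the arm holds its last target. There are 200 camera calls.

## Working session

There is one attempt and no reset: what is moved stays moved. The work goes in short steps, Python scripts to look and compute and a shell command to move; the robot and the scene stay as the last step left them, time stands still between calls to the robot, and variables do not carry over. Pictures are saved under pics/ and viewed, at most 10 in all, crops included, and the job is handed in when it is done.

```bash
mkdir -p pics
cat > h.py <<'E'
import numpy as np, cv2
from scipy.spatial.transform import Rotation as R
from plant import get_state, viewer, sign_off, ctrl
def cam(c):
    p=viewer.camera_params(c); f=200/np.tan(np.radians(p['fov_y'])/2)
    return p,f
def att(p):
    a=np.array(p['attitude'],float)
    return R.from_quat(a).as_matrix() if a.size==4 else a.reshape(3,3)
def ray(c,u,v):
    p,f=cam(c); d=np.array([(u-p['cx'])/f,-(v-p['cy'])/f,-1.]); return np.array(p['xyz']),att(p)@d
def at_z(c,u,v,z):
    o,d=ray(c,u,v); return o+d*(z-o[2])/d[2]
def proj(c,P):
    p,f=cam(c); q=att(p).T@(np.array(P)-p['xyz']); return p['cx']+f*q[0]/-q[2], p['cy']-f*q[1]/-q[2]
E
python3 - <<'E'
from h import *
for c in('side','top'):
    print(viewer.camera_params(c)); cv2.imwrite(f'pics/{c}0.png',viewer.read_camera(c))
    for n,z in (('jig',0),('block',.018),('scallop',.027),('notch',.027),('key_mark',.027),('key_knob',.052),('key_tip',.027),('lino_face',.036)):
        for d in viewer.pinpoint(c,n)[:3]:
            u,v=d['xy'][0]*640,d['xy'][1]*400
            print(c,n,round(d['confidence'],2),round(u),round(v),at_z(c,u,v,z).round(4))
print(get_state(),ctrl.pinch_z)
E
```

```text
{'fov_y': 56.63134161428859, 'cx': 312.63042022704315, 'cy': 196.9097626480788, 'xyz': array([-0.00185373,  0.85048698,  0.70374019]), 'attitude': array([-0.13370759,  0.4722903 ,  0.83407608, -0.25175631])}
side jig 0.66 323 215 [ 0.5298 -0.0459  0.    ]
side jig 0.21 324 166 [ 0.721  -0.3642  0.    ]
side jig 0.18 291 239 [0.5404 0.12   0.    ]
side block 0.71 409 206 [ 0.3024 -0.2436  0.018 ]
side block 0.61 325 211 [ 0.5242 -0.0515  0.018 ]
side scallop 0.91 384 205 [ 0.3701 -0.1841  0.027 ]
side scallop 0.75 341 215 [ 0.4612 -0.0445  0.027 ]
side scallop 0.61 320 205 [ 0.5489 -0.0599  0.027 ]
side notch 0.96 307 199 [ 0.6103 -0.0691  0.027 ]
side notch 0.89 220 200 [0.8529 0.1066 0.027 ]
side notch 0.36 323 204 [ 0.5437 -0.0702  0.027 ]
side key_mark 0.9 305 215 [0.5588 0.0155 0.027 ]
side lino_face 0.77 220 213 [0.7815 0.1762 0.036 ]
side lino_face 0.71 322 208 [ 0.5254 -0.0344  0.036 ]
side lino_face 0.61 406 203 [ 0.3072 -0.2223  0.036 ]
{'fov_y': 55.87993524394411, 'cx': 316.97766685144234, 'cy': 198.33245908380127, 'xyz': array([ 0.39670771, -0.03230572,  1.07485546]), 'att
[... 960 characters left out ...]
0.9, 'qpos': array([-1.38301989e+00,  2.86297530e-01,  1.57671942e+00, -3.19482036e-05,
        1.27860946e+00, -1.49949414e-01]), 'dq': array([ 0.00295055,  0.00152951, -0.00026919, -0.00186056, -0.00042687,
       -0.00017503]), 'joint_efforts': array([-6.06475114e-04, -4.05958736e+01, -2.92948848e+01, -2.55082787e-04,
        4.20581337e-04, -4.24650992e-06]), 'eef_pos': array([ 0.22370402, -0.63682551,  0.23131599]), 'tcp_rot': array([ 9.85775729e-01,  1.68066091e-01, -1.56134285e-05, -1.65845941e-05]), 'contact_force': array([-0.53834559, -0.11901722,  0.25127412]), 'wrist_torque': array([-0.07679854,  0.03199905, -0.02892836]), 'finger_force': 0.0, 'opening': 0.9980670840017603} 0.0187
```

View pics/top0.png

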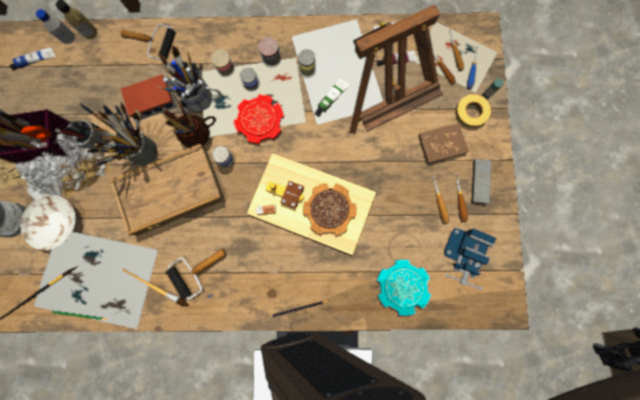

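Run:
```python
import cv2
a=cv2.imread('pics/top0.png')[140:270,240:400]; cv2.imwrite('pics/top0c.png',cv2.resize(a,None,fx=4.6,fy=4.6,interpolation=cv2.INTER_CUBIC))
a=cv2.imread('pics/side0.png')[130:290,230:430]; cv2.imwrite('pics/side0c.png',cv2.resize(a,None,fx=3.7,fy=3.7,interpolation=cv2.INTER_CUBIC))
```

```text
(no output)
```

View pics/top0c.png

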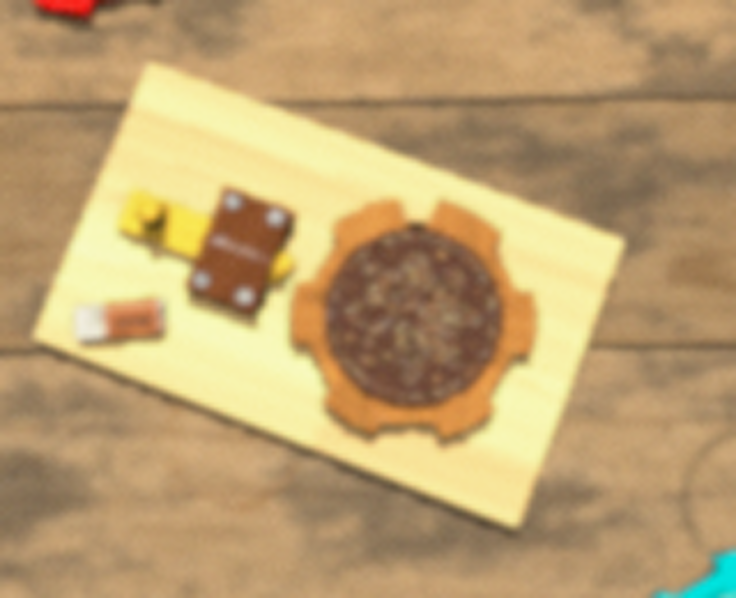

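View pics/side0c.png

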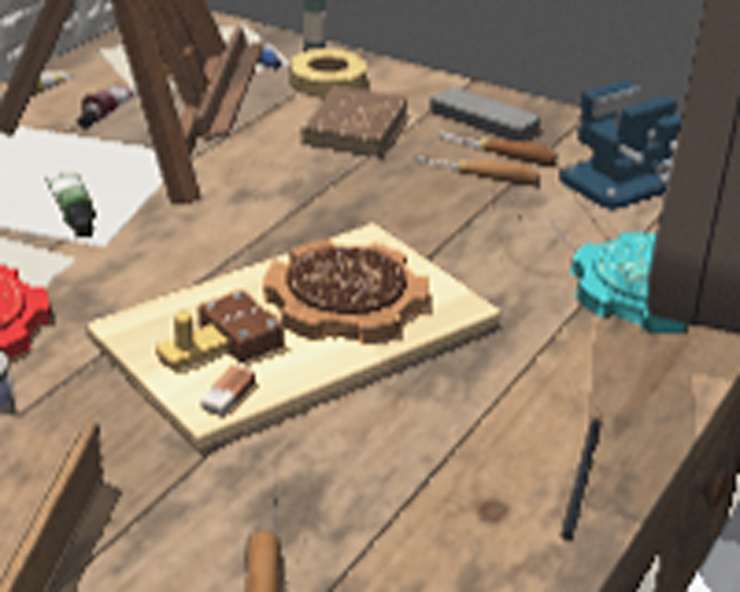

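The job's block is the natural-wood one with brown lino at pixel (330,210), on the yellow jig. The look-alikes are the red one at (258,118) and the turquoise one at (404,287), and both stay put. In the crop the notch (narrow, dark base) is at the top, about pixel (331,187). The knob is at about (272,187). Next I'll fit the jig and block poses.

```bash
cat >> h.py <<'E'
from scipy.optimize import minimize, least_squares
def projn(c,P):
    p,f=cam(c); q=(np.atleast_2d(P)-p['xyz'])@att(p); return np.c_[p['cx']+f*q[:,0]/-q[:,2], p['cy']-f*q[:,1]/-q[:,2]]
def fit_jig(img,c='top',x0=(.527,-.052,-.37)):
    hsv=cv2.cvtColor(img,cv2.COLOR_BGR2HSV)
    m=((hsv[...,0]>18)&(hsv[...,0]<36)&(hsv[...,2]>190)&(hsv[...,1]>60)).astype(np.uint8)
    n,l,s,_=cv2.connectedComponentsWithStats(m); k=1+np.argmax(s[1:,4])
    h=cv2.convexHull(np.argwhere(l==k)[:,::-1].astype(np.int32))
    M=np.zeros(m.shape,np.uint8); cv2.fillConvexPoly(M,h,1)
    cor=np.array([[-95,-105],[95,-105],[95,215],[-95,215]])/1e3
    Mb=cv2.GaussianBlur(M.astype(float),(0,0),1)
    def cost(x):
        cs,sn=np.cos(x[2]),np.sin(x[2]); P=np.c_[cor@np.array([[cs,sn],[-sn,cs]])+x[:2],np.full(4,.018)]
        r=np.zeros(m.shape,np.uint8); cv2.fillConvexPoly(r,(projn(c,P)*256).round().astype(np.int32),255,cv2.LINE_AA,8)
        return np.abs(cv2.GaussianBlur(r/255.,(0,0),1)-Mb).sum()
    b=minimize(cost,x0,method='Nelder-Mead',options=dict(initial_simplex=np.array(x0)+np.array([[0,0,0],[.01,0,0],[0,.01,0],[0,0,.05]]),xatol=1e-5,fatol=.1))
    return b.x,b.fun
def block_poly(a):
    "outline in block frame, notch at +y"
    out=[]
    for k in range(6):
        w,d,f=(.012,.016,.0065) if k==0 else (.021,.011,.015)
        s=lambda w:np.arcsin(w/.075)
        loc=np.array([[w,np.sqrt(.075**2-w*w)],[f,.075-d],[-f,.075-d],[-w,np.sqrt(.075**2-w*w)]])
        e0=np.pi/2+s(w); e1=np.pi/2+np.pi/3-s(.021 if k<5 else .012)
        t=np.linspace(e0,e1,8)[1:-1]; loc=np.r_[loc,.075*np.c_[np.cos(t),np.sin(t)]]
        an=k*np.pi/3; out.append(loc@np.array([[np.cos(an),np.sin(an)],[-np.sin(an),np.cos(an)]]))
    p=np.vstack(out); return p@np.array([[np.cos(a),np.sin(a)],[-np.sin(a),np.cos(a)]])
def fit_block(img,c,x0,free=True,span=.3):
    "x,y,yaw of the block; contrast of wood against board round the rim"
    hsv=cv2.cvtColor(img,cv2.COLOR_BGR2HSV)
    wood=cv2.GaussianBlur(((hsv[...,0]<18)).astype(float),(0,0),.7)
    def cost(x):
        q=block_poly(x[2])+x[:2]
        S=sum_=0
        r=np.zeros(wood.shape,np.uint8)
        for z in (.020,.028,.036):
            cv2.fillPoly(r,[(projn(c,np.c_[q,np.full(len(q),z)])*256).round().astype(np.int32)],255,cv2.LINE_AA,8)
        r=cv2.GaussianBlur(r/255.,(0,0),.7)
        u,v=projn(c,[[x[0],x[1],.036]])[0].astype(int); w=slice(v-36,v+37),slice(u-36,u+37)
        ring=np.zeros(wood.shape); cv2.circle(ring,(u,v),31,1,-1)
        return (np.abs(r-wood)*ring)[w].sum()
    best=None
    for a in np.arange(x0[2]-span,x0[2]+span+.01,.04):
        f=cost((x0[0],x0[1],a)); best=min(best,(f,a)) if best else (f,a)
    x1=np.array([x0[0],x0[1],best[1]])
    b=minimize(cost,x1,method='Nelder-Mead',options=dict(initial_simplex=x1+np.array([[0,0,0],[.004,0,0],[0,.004,0],[0,0,.04]]),xatol=1e-5,fatol=.05))
    return b.x,b.fun
E
python3 - <<'E'
from h import *
img=cv2.imread('pics/top0.png')
j,f=fit_jig(img); print('jig',j,np.degrees(j[2]),f)
cands=[fit_block(img,'top',(j[0],j[1],-1.6),span=s) for s in (.3,3.1)]
for b,f in cands: print('block',b,np.degrees(b[2]),f)
b=cands[0][0]
ji=R.from_euler('z',j[2])
def P(y,z,x=0): return ji.apply([x,y,0])+[j[0],j[1],z]
print('knob',P(.172,.052),'mark',P(.074,.027))
v=img.copy(); v=cv2.resize(v,None,fx=4,fy=4,interpolation=cv2.INTER_CUBIC)
for poly,z,col in ((block_poly(b[2])+b[:2],.036,(255,0,0)),(np.array([P(-.105,0,-.095),P(-.105,0,.095),P(.215,0,.095),P(.215,0,-.095)])[:,:2],.018,(0,0,255))):
    cv2.polylines(v,[((projn('top',np.c_[poly,np.full(len(poly),z)])+.5)*4).astype(np.int32)],True,col,1)
for q in (P(.172,.064),P(.083,.032)): cv2.circle(v,tuple(((np.array(proj('top',q))+.5)*4).astype(int)),4,(0,255,0),1)
cv2.imwrite('pics/fit1.png',v[560:1060,960:1560])
E
```

```text
jig [ 0.53155984 -0.0496625  -0.38104526] -21.832285220070144 97.27824165572233
block [ 0.52955529 -0.04973859 -1.60651898] -92.04675742032018 211.42938516112122
block [ 0.52955529 -0.04973859 -1.60651898] -92.04675742032002 211.42938516112122
knob [0.59552509 0.11000105 0.052     ] mark [0.55907977 0.01902996 0.027     ]
```

View pics/fit1.png

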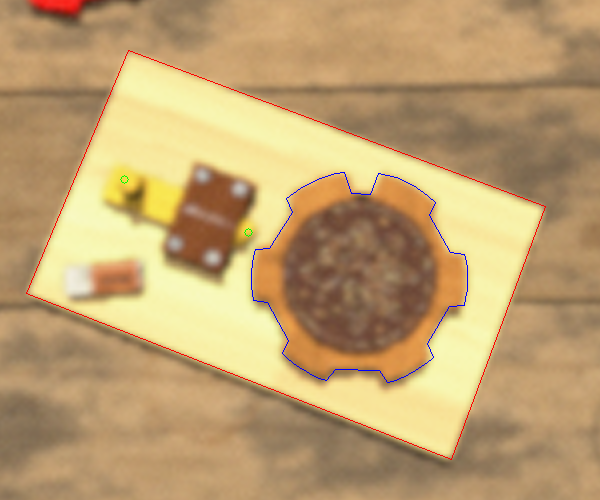

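The red jig outline and blue block outline sit well on the picture, and both green key marks fall on the knob and the key tip. Pin is near (0.5305, -0.050). The notch points to -2° and must reach +68°, so I turn it about 70° CCW. I'll push in the 240° scallop, from the free side.

```bash
python3 -m handwheel '[[[0,0,0,0,6.4],[0,0,0,0,6.4],[0,0,0,0,6.4],[0,0,0,0,6.4],[0,0,0,0,6.4],[0,0,0,0,6.4],[0,0,0,0,6.4],[0,0,0,0,6.4]]]' 20
python3 -m handwheel '[[[0,-0.003,-0.034,0,0],[0,-0.003,-0.034,0,0],[0,-0.003,-0.034,0,0],[0,-0.003,-0.034,0,0],[0,-0.003,-0.034,0,0],[0,-0.003,-0.034,0,0],[0,-0.003,-0.034,0,0],[0,-0.003,-0.034,0,0],[0,-0.003,-0.034,0,0],[0,-0.003,-0.034,0,0],[0,-0.003,-0.034,0,0],[0,-0.003,-0.034,0,0]]]'
cat > s.py <<'E'
# usage: s.py x y z yaw : remaining shift to a target in tool axes
import sys; from h import *
s=get_state(); Q=R.from_quat(s['tcp_rot']); M=Q.as_matrix(); yaw=np.degrees(np.arctan2(M[1,0],M[0,0]))
print('t',s['time'],'p',s['eef_pos'].round(4),'toolx yaw',yaw.round(2),'F',s['contact_force'].round(2),'open',s['opening'])
if len(sys.argv)>3:
    a=[float(v) for v in sys.argv[1:]]; print('tool shift',(M.T@(np.array(a[:3])-s['eef_pos'])).round(4), 'spin',(yaw-a[3]) if len(a)>3 else '')
E
python3 s.py .488 -.1175 .08 -32
```

```text
time: 1.57
eef_pos: [0.2237, -0.6368, 0.2313]
tcp_rot: [0.961, -0.277, 0.0, 0.0]
contact_force: [-1.0, 0.4, -1.0]
opening: -0.002
finger_force: 0.0
time: 2.57
eef_pos: [0.4089, -0.2697, 0.2317]
tcp_rot: [0.962, -0.274, 0.0, 0.0]
contact_force: [0.1, -0.1, -0.2]
opening: -0.0
finger_force: 0.0
t 2.5667 p [ 0.4089 -0.2697  0.2317] toolx yaw -31.86 F [ 0.1  -0.14 -0.19] open -0.00036957810972024696
tool shift [-0.0133 -0.171   0.1516] spin 0.13930124861545323
```

```bash
python3 -m handwheel '[[[0,-0.002,-0.028,0.024,0],[0,-0.002,-0.028,0.024,0],[0,-0.002,-0.028,0.024,0],[0,-0.002,-0.028,0.024,0],[0,-0.002,-0.028,0.024,0],[0,-0.002,-0.028,0.024,0],[0,0,0,0,0],[0,0,0,0,0]]]'
python3 s.py .488 -.1175 .024 -32
python3 - <<'E'
from h import *
a=viewer.read_camera('side'); cv2.imwrite('pics/side1.png',a); cv2.imwrite('pics/side1c.png',cv2.resize(a[130:290,230:430],None,fx=3.7,fy=3.7,interpolation=cv2.INTER_CUBIC))
E
```

```text
time: 3.23
eef_pos: [0.4861, -0.1206, 0.0857]
tcp_rot: [0.962, -0.273, -0.002, -0.0]
contact_force: [0.8, 0.3, -0.5]
opening: -0.001
finger_force: 0.0
t 3.2333 p [ 0.4861 -0.1206  0.0857] toolx yaw -31.68 F [ 0.78  0.34 -0.55] open -0.0009164552818425265
tool shift [ 0.0002 -0.0037  0.0617] spin 0.32245463643388916
```

View pics/side1c.png

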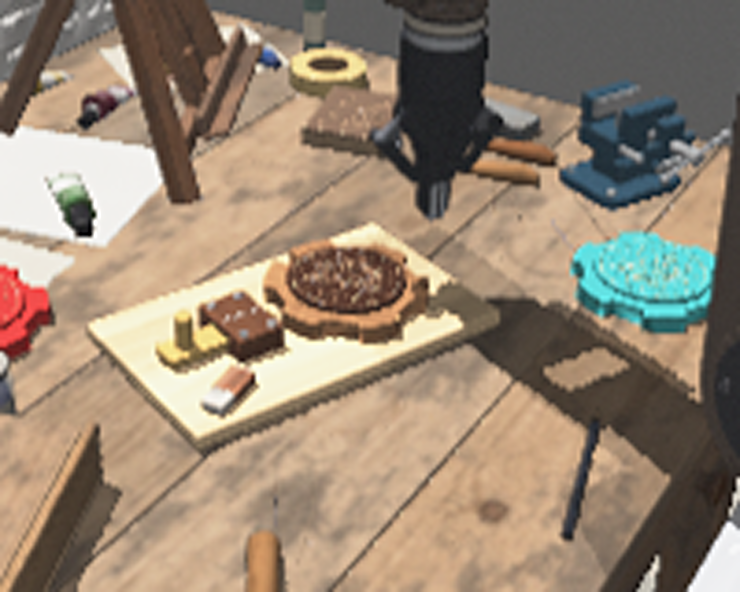

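The gripper is shut and upright, with its tip at crop (432,215), over the rim area beside the target scallop and clear of the lino. Going down.

```bash
python3 -m handwheel '[[[0,0,0.001,0.015,0],[0,0,0,0.015,0],[0,0,0,0.015,0],[0,0,0,0.0155,0],[0,0,0,0,0],[0,0,0,0,0],[0,0,0,0,0]]]'
python3 s.py .488 -.1175 .024 -32
python3 - <<'E'
from h import *
a=viewer.read_camera('side'); cv2.imwrite('pics/side2.png',a); cv2.imwrite('pics/side2c.png',cv2.resize(a[170:240,290:390],None,fx=7,fy=7,interpolation=cv2.INTER_CUBIC))
E
```

```text
time: 3.87
eef_pos: [0.4875, -0.1244, 0.0286]
tcp_rot: [0.961, -0.275, 0.002, 0.0]
contact_force: [0.3, 0.4, 0.8]
opening: 0.001
finger_force: 0.0
t 3.8667 p [ 0.4875 -0.1244  0.0286] toolx yaw -31.91 F [0.33 0.43 0.78] open 0.000544967691218226
tool shift [-0.0032 -0.0061  0.0046] spin 0.08985638494391779
```

View pics/side2c.png

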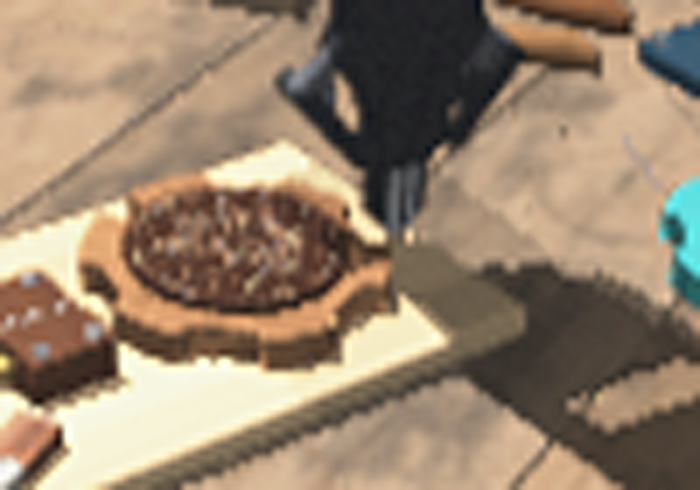

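The tip at crop (400,225) is at the rim, outside the scallop and low enough. The fingers are slim, so I'll feel my way inward.

```bash
python3 -m handwheel '[[[0,-0.002,-0.003,0.004,0],[0,0,-0.002,0,0],[0,0,0,0,0],[0,0,0,0,0]]]'; python3 s.py .488 -.1175 .024 -32
python3 -m handwheel '[[[0,0,-0.002,0,0],[0,0,0,0,0],[0,0,0,0,0]]]'; python3 s.py .488 -.1175 .024 -32
python3 -m handwheel '[[[0,0,-0.002,0,0],[0,0,0,0,0],[0,0,0,0,0]]]'; python3 s.py .488 -.1175 .024 -32
```

```text
time: 4.25
eef_pos: [0.4875, -0.1176, 0.0231]
tcp_rot: [0.962, -0.274, 0.0, 0.0]
contact_force: [0.3, 0.3, 0.5]
opening: 0.002
finger_force: 0.0
t 4.25 p [ 0.4875 -0.1176  0.0231] toolx yaw -31.81 F [0.25 0.31 0.5 ] open 0.0016069560391451753
tool shift [ 0.0004 -0.0003 -0.0009] spin 0.18559952277016833
time: 4.5
eef_pos: [0.4884, -0.1159, 0.0229]
tcp_rot: [0.962, -0.274, 0.0, 0.0]
contact_force: [0.2, -0.2, -0.9]
opening: 0.0
finger_force: 0.0
t 4.5 p [ 0.4884 -0.1159  0.0229] toolx yaw -31.83 F [ 0.16 -0.21 -0.93] open 0.00044623239143934434
tool shift [ 0.0005  0.0015 -0.0011] spin 0.1700539605061877
time: 4.75
eef_pos: [0.4892, -0.1147, 0.0228]
tcp_rot: [0.962, -0.274, -0.0, 0.0]
contact_force: [-1.4, -3.1, 0.5]
opening: -0.002
finger_force: 1.7
t 4.75 p [ 0.4892 -0.1147  0.0228] toolx yaw -31.82 F [-1.43 -3.07  0.54] open -0.00205875161345939
tool shift [ 0.0005  0.003  -0.0012] spin 0.1782788925336405
```

```bash
python3 -m handwheel '[[[0,0,0.0025,0,0],[0,0.0037,-0.0001,0,-2.7],[0,0.0037,-0.0001,0,-2.7],[0,0.0037,-0.0001,0,-2.7],[0,0.0037,-0.0001,0,-2.7],[0,0,0,0,0]]]'; python3 s.py
python3 -m handwheel '[[[0,0.0055,-0.0002,0,-4],[0,0.0055,-0.0002,0,-4],[0,0.0055,-0.0002,0,-4],[0,0.0055,-0.0002,0,-4],[0,0.0055,-0.0002,0,-4]]]'; python3 s.py
python3 - <<'E'
from h import *
s=get_state(); d=s['eef_pos'][:2]-[.5305,-.0497]; print(np.hypot(*d),np.degrees(np.arctan2(d[1],d[0])))
E
```

```text
time: 5.25
eef_pos: [0.5002, -0.1225, 0.0225]
tcp_rot: [0.983, -0.182, -0.002, -0.001]
contact_force: [-4.2, -0.2, 3.1]
opening: -0.003
finger_force: 2.0
t 5.25 p [ 0.5002 -0.1225  0.0225] toolx yaw -20.97 F [-4.24 -0.19  3.11] open -0.003171412370546578
time: 5.67
eef_pos: [0.5267, -0.1282, 0.0222]
tcp_rot: [1.0, -0.008, -0.002, -0.0]
contact_force: [-4.3, -2.4, 0.7]
opening: -0.002
finger_force: 2.7
t 5.6667 p [ 0.5267 -0.1282  0.0222] toolx yaw -0.86 F [-4.26 -2.41  0.7 ] open -0.0020773774641055236
0.0786142195822774 -92.75995439651074
```

```bash
python3 -m handwheel '[[[0,0.0055,-0.0002,0,-4],[0,0.0055,-0.0002,0,-4],[0,0.0055,-0.0002,0,-4],[0,0.0055,-0.0002,0,-4],[0,0.0055,-0.0002,0,-4],[0,0.0055,-0.0002,0,-4],[0,0.0055,-0.0002,0,-4],[0,0.0055,-0.0002,0,-4],[0,0.0055,-0.0002,0,-4],[0,0,0,0,0]]]'
cat > look.py <<'E'
import sys; from h import *
s=get_state(); d=s['eef_pos'][:2]-[.5305,-.0497]; print('finger r,ang',np.hypot(*d),np.degrees(np.arctan2(d[1],d[0])))
a=viewer.read_camera('side'); t=viewer.read_camera('top'); k=sys.argv[1]
cv2.imwrite(f'pics/top{k}.png',t); cv2.imwrite(f'pics/side{k}.png',a)
g=float(sys.argv[2])
for c,i in (('top',t),('side',a)):
    # x,y fixed by a fit too; overlay
    b,f=fit_block(i,c,(.5305,-.0497,np.radians(g-90)),span=.2); print(c,'notch dir',np.degrees(b[2])+90,b[:2],f)
    q=block_poly(b[2])+b[:2]; v=cv2.resize(i,None,fx=4,fy=4,interpolation=cv2.INTER_CUBIC)
    cv2.polylines(v,[((projn(c,np.c_[q,np.full(len(q),.036)])+.5)*4).astype(np.int32)],True,(255,0,0),1)
    u,w=(np.array(proj(c,[.5305,-.03,.03]))*4).astype(int); o=v[w-200:w+200,u-200:u+200]; O=o if c=='top' else np.hstack([O,o])
cv2.imwrite(f'pics/ov{k}.png',O)
E
python3 look.py 3 65
```

```text
time: 6.5
eef_pos: [0.5756, -0.1144, 0.0226]
tcp_rot: [0.954, 0.301, 0.001, 0.001]
contact_force: [0.7, -2.9, -1.6]
opening: 0.001
finger_force: 1.6
finger r,ang 0.07885644103913528 -55.14156677126998
top notch dir 63.39293373153024 [ 0.5324448  -0.05436063] 492.87753476846
side notch dir 58.641415495864514 [ 0.52967129 -0.04973693] 1292.4474796245522
```

View pics/ov3.png

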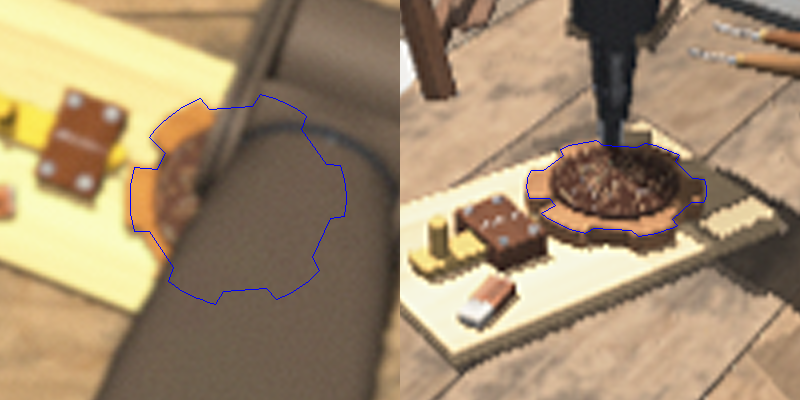

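The top view (left) is mostly hidden by the arm. It shows the notch a few degrees short of the key, at about (163,160). I'll push 6° more, back off, lift, and move towards the knob's outer side so I can see.

```bash
python3 -m handwheel '[[[0,0.0042,-0.0002,0,-3],[0,0.0042,-0.0002,0,-3],[0,0,0,0,0],[0,0,0,0,0]]]'; python3 s.py
python3 - <<'E'
from h import *
s=get_state(); d=s['eef_pos'][:2]-[.5305,-.0497]; print('finger r,ang',np.hypot(*d),np.degrees(np.arctan2(d[1],d[0])))
E
python3 -m handwheel '[[[0,-0.003,0.001,0,0],[0,0,0,-0.015,0],[0,0,0,-0.03,0],[0,0,0,-0.03,0],[0,0,0,-0.03,0],[0,0,0,-0.03,0],[0,0,0,0,0]]]'; python3 s.py .61 .19 .16 41
```

```text
time: 6.93
eef_pos: [0.5818, -0.1093, 0.0229]
tcp_rot: [0.937, 0.349, 0.001, 0.001]
contact_force: [1.6, -5.2, -3.5]
opening: 0.003
finger_force: 2.7
t 6.9333 p [ 0.5818 -0.1093  0.0229] toolx yaw 40.81 F [ 1.61 -5.19 -3.46] open 0.0027784886823071357
finger r,ang 0.07869740242985256 -49.27707675343677
time: 7.52
eef_pos: [0.583, -0.1118, 0.1658]
tcp_rot: [0.937, 0.349, 0.005, 0.003]
contact_force: [1.4, -0.5, 1.6]
opening: -0.003
finger_force: 0.0
t 7.5167 p [ 0.583  -0.1118  0.1658] toolx yaw 40.88 F [ 1.35 -0.5   1.56] open -0.002780957982878024
tool shift [ 0.2179 -0.2106  0.0054] spin -0.12380571285007846
```

```bash
python3 -m handwheel '[[[0,0.0272,-0.0263,0,0],[0,0.0272,-0.0263,0,0],[0,0.0272,-0.0263,0,0],[0,0.0272,-0.0263,0,0],[0,0.0272,-0.0263,0,0],[0,0.0272,-0.0263,0,0],[0,0.0272,-0.0263,0,0],[0,0.0272,-0.0263,0,0],[0,0,0,0,-6.8],[0,0,0,0,-6.8],[0,0,0,0,-6.8],[0,0,0,0,-6.8]]]'
python3 look.py 4 68
python3 - <<'E'
from h import *
for z,n in ((.052,'key_knob'),(.027,'notch'),(.027,'key_tip')):
  for c in('top','side'):
    for d in viewer.pinpoint(c,n)[:2]: print(c,n,round(d['confidence'],2),at_z(c,d['xy'][0]*640,d['xy'][1]*400,z).round(4))
E
```

```text
time: 8.52
eef_pos: [0.6048, 0.1912, 0.1571]
tcp_rot: [0.827, 0.563, -0.001, -0.001]
contact_force: [0.2, -0.6, 0.1]
opening: -0.003
finger_force: 0.0
finger r,ang 0.25206938976566745 72.86390123157585
top notch dir 63.50680925680816 [ 0.53032491 -0.04931591] 237.68183086762156
side notch dir 64.66505299918612 [ 0.52837723 -0.04327325] 1327.5093607103483
top key_knob 0.55 [0.5941 0.1097 0.052 ]
side key_knob 0.55 [0.5897 0.1084 0.052 ]
top notch 0.95 [0.8611 0.1078 0.027 ]
top notch 0.95 [ 0.2573 -0.2827  0.027 ]
side notch 0.85 [0.5609 0.0209 0.027 ]
side notch 0.84 [0.8441 0.1123 0.027 ]
top key_tip 0.65 [0.5557 0.0309 0.027 ]
```

View pics/ov4.png

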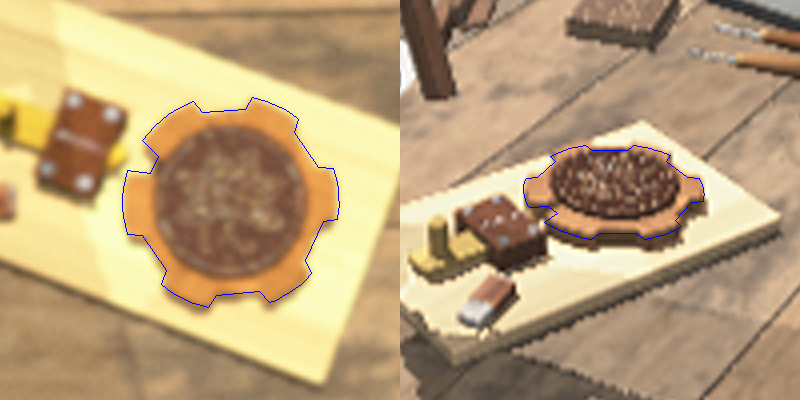

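The top overlay fits cleanly and puts the notch at 63.5° against the 68.2° target, about 4.7° (6 mm) short. I'll go back for the rest, with the finger's target angle at -44.6°.

```bash
python3 -m handwheel '[[[0,0,0,0,6.8],[0,0,0,0,6.8],[0,0,0,0,6.8],[0,0,0,0,6.8],[0,0,0,0,6.8],[0,0,0,0,0]]]' >/dev/null; python3 s.py .575 -.1155 .06 34
```

```text
t 9.4167 p [0.6061 0.1901 0.1578] toolx yaw 33.97 F [-0.31  0.59 -0.81] open -0.00023413905180679512
tool shift [-0.1966  0.2361  0.0978] spin -0.027714765836613253
```

```bash
python3 -m handwheel '[[[0,-0.0246,0.0295,0,0],[0,-0.0246,0.0295,0,0],[0,-0.0246,0.0295,0,0],[0,-0.0246,0.0295,0,0],[0,-0.0246,0.0295,0,0],[0,-0.0246,0.0295,0,0],[0,-0.0246,0.0295,0,0],[0,-0.0246,0.0295,0.018,0],[0,0,0,0.04,0],[0,0,0,0.04,0],[0,0,0,0,0],[0,0,0,0,0]]]' >/dev/null; python3 s.py .575 -.1155 .023 34
```

```text
t 10.4167 p [ 0.5737 -0.1143  0.0577] toolx yaw 34.22 F [ 0.07 -0.36  0.78] open 0.0031856593737935876
tool shift [0.0006 0.002  0.0347] spin 0.218320217358837
```

```bash
python3 -m handwheel '[[[0,0,0.003,0.012,0],[0,0,0,0.012,0],[0,0,0,0.0105,0],[0,0,0,0,0],[0,0,0,0,0]]]' ; python3 s.py
python3 - <<'E'
from h import *
s=get_state(); M=R.from_quat(s['tcp_rot']).as_matrix()
d=s['eef_pos'][:2]-[.5305,-.0497]; print('finger r,ang',np.hypot(*d),np.degrees(np.arctan2(d[1],d[0])))
for a in (-50,-44.6):
    t=np.r_[np.array([.5305,-.0497])+.0787*np.array([np.cos(np.radians(a)),np.sin(np.radians(a))]),.023]; print(a,M.T@(t-s['eef_pos']))
E
```

```text
time: 10.83
eef_pos: [0.5773, -0.117, 0.0253]
tcp_rot: [0.956, 0.294, -0.0, -0.0]
contact_force: [-0.4, -0.3, 0.3]
opening: -0.003
finger_force: 0.0
t 10.8333 p [ 0.5773 -0.117   0.0253] toolx yaw 34.2 F [-0.4  -0.29  0.28] open -0.002724650681870078
finger r,ang 0.08197944740935846 -55.16438953575929
-50 [ 0.00704464 -0.00367606  0.00234179]
-44.6 [ 0.01437768 -0.00477249  0.00233892]
```

```bash
python3 -m handwheel '[[[0,0,-0.003,0.002,0],[0,0.0036,-0.0001,0,-2.7],[0,0.0036,-0.0001,0,-2.7],[0,0.0036,-0.0001,0,-2.7],[0,0.0036,-0.0001,0,-2.7],[0,0,0,0,0],[0,0,0,0,0]]]' ; python3 s.py
python3 - <<'E'
from h import *
s=get_state(); M=R.from_quat(s['tcp_rot']).as_matrix()
d=s['eef_pos'][:2]-[.5305,-.0497]; print('finger r,ang',np.hypot(*d),np.degrees(np.arctan2(d[1],d[0])))
E
```

```text
time: 11.42
eef_pos: [0.5871, -0.1061, 0.0242]
tcp_rot: [0.924, 0.382, 0.0, 0.001]
contact_force: [-2.1, -2.2, 0.8]
opening: -0.007
finger_force: 1.3
t 11.4167 p [ 0.5871 -0.1061  0.0242] toolx yaw 44.92 F [-2.06 -2.19  0.76] open -0.00666536761730356
finger r,ang 0.07986149492790463 -44.90917919774246
```

```bash
python3 -m handwheel '[[[0,0.001,0,0,0],[0,0,0,0,0],[0,0,0,0,0]]]'|head -2; python3 -m handwheel '[[[0,-0.003,0.002,0,0],[0,0,0,-0.015,0],[0,0,0,-0.03,0],[0,0,0,-0.03,0],[0,0,0,-0.03,0],[0,0,0,-0.03,0],[0,0,0,0,0]]]'|head -2; python3 s.py .61 .19 .16 68.2
```

```text
time: 11.67
eef_pos: [0.5875, -0.1055, 0.0241]
time: 12.25
eef_pos: [0.5914, -0.1092, 0.1665]
t 12.25 p [ 0.5914 -0.1092  0.1665] toolx yaw 44.94 F [1.79 0.39 0.47] open 0.0009585781195823722
tool shift [ 0.2244 -0.1987  0.0059] spin -23.26075588677122
```

```bash
python3 -m handwheel '[[[0,0.028,-0.0248,0,0],[0,0.028,-0.0248,0,0],[0,0.028,-0.0248,0,0],[0,0.028,-0.0248,0,0],[0,0.028,-0.0248,0,0],[0,0.028,-0.0248,0,0],[0,0.028,-0.0248,0,0],[0,0.028,-0.0248,0,0],[0,0,0,0,-5.8],[0,0,0,0,-5.8],[0,0,0,0,-5.8],[0,0,0,0,-5.8]]]' >/dev/null
python3 look.py 5 68; python3 s.py .6045 .131 .16 68.2
python3 - <<'E'
from h import *
j,f=fit_jig(cv2.imread('pics/top5.png'),x0=(.5305,-.0497,-.381)); print(j,np.degrees(j[2]),f)
for n in('key_knob','notch','key_tip'):
    for d in viewer.pinpoint('top',n)[:3]: print(n,round(d['confidence'],2),at_z('top',d['xy'][0]*640,d['xy'][1]*400,.052 if n=='key_knob' else .027).round(4))
E
```

```text
finger r,ang 0.25240155483280474 72.85607693632491
top notch dir 66.71638477588805 [ 0.52969082 -0.04970838] 245.53222235656284
side notch dir 68.0924095002969 [ 0.52969057 -0.04239268] 1324.919291501943
t 13.35 p [0.6049 0.191  0.1579] toolx yaw 68.14 F [ 0.83  0.45 -0.56] open 7.624294805345697e-05
tool shift [-0.0558  0.0219 -0.0022] spin -0.055706433782106046
[ 0.53121848 -0.05048363 -0.38493141] -22.05494492675461 111.93482030137385
key_knob 0.74 [0.5931 0.1161 0.052 ]
key_knob 0.5 [0.5254 0.1198 0.052 ]
key_knob 0.42 [ 0.5245 -0.0526  0.052 ]
notch 0.85 [ 0.2545 -0.2788  0.027 ]
notch 0.75 [ 0.5357 -0.0523  0.027 ]
notch 0.7 [0.8573 0.1025 0.027 ]
key_tip 0.56 [0.5502 0.0289 0.027 ]
key_tip 0.38 [ 0.5467 -0.3551  0.027 ]
```

View pics/ov5.png

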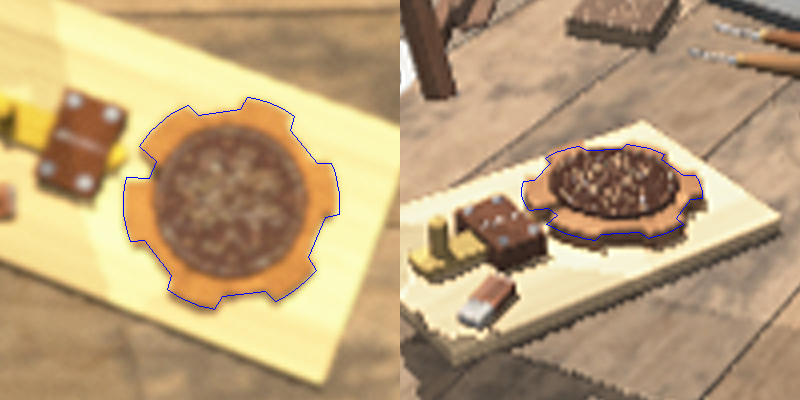

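The notch is at 66.7° against about 68.1°. That's 1.7 mm at the rim, within the key's capture range. Next I go down behind the knob.

```bash
python3 -m handwheel '[[[0,-0.0235,0.0104,0,0],[0,-0.0235,0.0104,0,0],[0,0,0,0.035,0],[0,0,0,0.035,0],[0,0,0,0.03,0],[0,0,0,0.016,0],[0,0,0,0,0],[0,0,0,0,0]]]' ; python3 s.py .6032 .1322 .042 68
python3 - <<'E'
from h import *
a=viewer.read_camera('side'); cv2.imwrite('pics/side6c.png',cv2.resize(a[170:270,240:380],None,fx=5,fy=5,interpolation=cv2.INTER_CUBIC))
E
```

```text
time: 14.17
eef_pos: [0.6064, 0.1386, 0.0417]
tcp_rot: [0.829, 0.56, -0.001, -0.001]
contact_force: [0.8, 0.5, 1.1]
opening: -0.0
finger_force: 0.0
t 14.1667 p [0.6064 0.1386 0.0417] toolx yaw 68.07 F [0.76 0.54 1.06] open -0.00034144403128548786
tool shift [-0.0072 -0.0006 -0.0003] spin 0.07052440866982579
```

View pics/side6c.png

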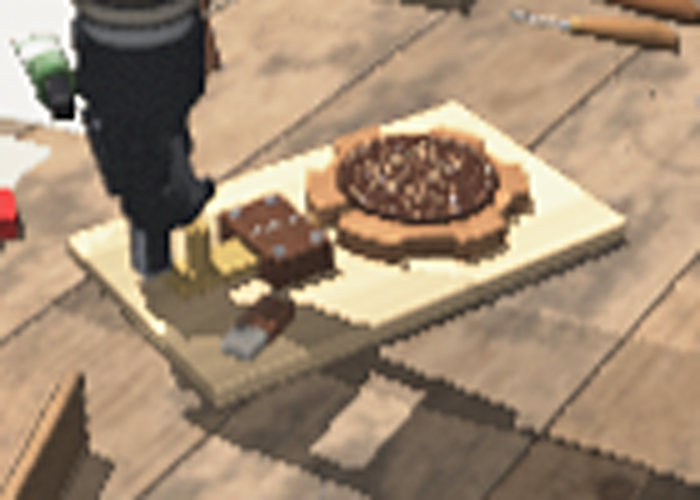

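The finger at crop (150,265) stands just behind the knob at (197,250). Now I push along -x tool.

```bash
for i in 1 2; do python3 -m handwheel '[[[0,-0.002,0,0,0],[0,-0.002,0,0,0],[0,-0.002,0,0,0],[0,0,0,0,0]]]' >/dev/null; python3 s.py .5947 .1099 .042 68; done
for i in 1 2; do python3 -m handwheel '[[[0,-0.002,0,0,0],[0,-0.001,0,0,0],[0,0,0,0,0]]]' >/dev/null; python3 s.py .5947 .1099 .042 68; done
```

```text
t 14.55 p [0.6054 0.1329 0.0439] toolx yaw 68.13 F [-0.17 -0.01 -0.26] open 0.002874132628339991
tool shift [-0.0253 -0.0014  0.0019] spin 0.12862886099699722
t 14.8833 p [0.6024 0.1272 0.0426] toolx yaw 68.13 F [-0.13 -0.79  0.53] open 0.004830501926568062
tool shift [-0.019  -0.0007  0.0006] spin 0.13386836437085492
t 15.1333 p [0.6014 0.1247 0.0426] toolx yaw 68.14 F [-0.19  0.28 -0.42] open -0.0011100682480272898
tool shift [-0.0162 -0.0007  0.0006] spin 0.14157099325254308
t 15.3833 p [0.6004 0.1222 0.0426] toolx yaw 68.14 F [ 0.88  1.17 -1.1 ] open 0.00016756284240378806
tool shift [-0.0135 -0.0007  0.0006] spin 0.14117935427992734
```

```bash
for i in 1 2 3 4; do python3 -m handwheel '[[[0,-0.001,0,0,0],[0,-0.001,0,0,0],[0,-0.001,0,0,0],[0,0,0,0,0]]]' >/dev/null; python3 s.py .5947 .1099 .042 68; done
```

```text
t 15.7167 p [0.5992 0.1191 0.0426] toolx yaw 68.15 F [ 0.91  1.22 -1.74] open 0.0017842551957053922
tool shift [-0.0102 -0.0007  0.0006] spin 0.1508722806570546
t 16.05 p [0.598  0.1163 0.0426] toolx yaw 68.15 F [ 0.31  1.67 -0.7 ] open -0.00040924828480323056
tool shift [-0.0071 -0.0007  0.0006] spin 0.15201470903305392
t 16.3833 p [0.5969 0.1135 0.0426] toolx yaw 68.15 F [-0.17  1.43 -0.22] open -0.0009973866894140778
tool shift [-0.0041 -0.0007  0.0006] spin 0.15010789494264998
t 16.7167 p [0.5958 0.1107 0.0426] toolx yaw 68.15 F [-0.01  1.29 -0.85] open -0.000963151988330123
tool shift [-0.0011 -0.0007  0.0006] spin 0.1507054635621614
```

```bash
for i in 1 2 3; do python3 -m handwheel '[[[0,-0.001,0,0,0],[0,-0.001,0,0,0],[0,0,0,0,0]]]' >/dev/null; python3 s.py .5947 .1099 .042 68; done
```

```text
t 16.9667 p [0.5953 0.1093 0.0427] toolx yaw 68.13 F [ 1.66  3.13 -0.88] open 0.002873095028988246
tool shift [ 0.0003 -0.0007  0.0007] spin 0.13150298160996954
t 17.2167 p [0.5948 0.1081 0.0427] toolx yaw 68.12 F [ 2.88  5.47 -1.68] open 0.00018269697492365457
tool shift [ 0.0016 -0.0007  0.0007] spin 0.11698162154999636
t 17.4667 p [0.5944 0.1072 0.0428] toolx yaw 68.08 F [ 2.63  9.14 -3.73] open 0.00018005019275921832
tool shift [ 0.0026 -0.0007  0.0008] spin 0.07804756081991115
```

```bash
for i in 1 2 3; do python3 -m handwheel '[[[0,-0.0007,0,0,0],[0,0,0,0,0],[0,0,0,0,0]]]' >/dev/null; python3 s.py .5947 .1099 .042 68; done
cat > m.py <<'E'
from h import *
for c in('top','side'):
  i=viewer.read_camera(c); cv2.imwrite(f'pics/{c}_m{get_state()["time"]:.2f}.png',i)
  b,f=fit_block(i,c,(.5305,-.0497,np.radians(-22)),span=.15); print(c,np.degrees(b[2])+90,b[:2],f)
  for n,z in (('key_knob',.052),('key_tip',.027),('notch',.027),('key_mark',.027)):
    for d in viewer.pinpoint(c,n)[:3]:
      P=at_z(c,d['xy'][0]*640,d['xy'][1]*400,z)[:2]-[.5305,-.0497]; u=np.array([.373,.928])
      if np.hypot(*P)<.2: print(c,n,round(d['confidence'],2),'jig y',(P@u).round(4),'jig x',(P@[.928,-.373]).round(4))
E
python3 m.py
```

```text
t 17.7167 p [0.5944 0.1072 0.0428] toolx yaw 68.08 F [ 5.16 10.74 -3.31] open 0.002876710108431736
tool shift [ 0.0026 -0.0008  0.0008] spin 0.07781211507150942
t 17.9667 p [0.5944 0.1071 0.0428] toolx yaw 68.06 F [ 4.66 10.86 -4.47] open -0.0006608455519461631
tool shift [ 0.0027 -0.0008  0.0008] spin 0.06214598281175654
t 18.2167 p [0.5944 0.107  0.0429] toolx yaw 68.04 F [ 5.67 13.4  -3.98] open -0.00042889195398132
tool shift [ 0.0028 -0.0008  0.0009] spin 0.038359627590594414
top 67.34704548242485 [ 0.52972907 -0.04905775] 199.51285261209915
top key_tip 0.39 jig y 0.0624 jig x -0.008
top notch 0.75 jig y 0.074 jig x -0.0012
top key_mark 0.62 jig y 0.066 jig x -0.0027
side 68.10649737004145 [ 0.52942161 -0.04744004] 1424.8285324828373
side key_knob 0.52 jig y 0.1657 jig x 0.0012
side key_tip 0.66 jig y 0.0603 jig x 0.0013
side notch 0.9 jig y 0.072 jig x -0.0002
side key_mark 0.56 jig y 0.0685 jig x -0.0003
```

Both cameras put the key tip at jig y 60–62 mm (wedged is 62), and the key has come to a hard stop. Next I press to about 20 N.

```bash
for i in 1 2 3; do python3 -m handwheel '[[[0,-0.0006,0,0,0],[0,0,0,0,0],[0,0,0,0,0]]]' >/dev/null; python3 s.py .5947 .1099 .042 68; done
```

```text
t 18.9667 p [0.5944 0.1069 0.0429] toolx yaw 68.02 F [ 6.46 16.02 -5.83] open 0.0002730394013527219
tool shift [ 0.0029 -0.0008  0.0009] spin 0.024692422508096
t 19.2167 p [0.5943 0.1069 0.0429] toolx yaw 68.01 F [ 7.07 16.99 -5.69] open -0.00260131123827294
tool shift [ 0.0029 -0.0008  0.0009] spin 0.006549188719304766
t 19.4667 p [0.5943 0.1068 0.0429] toolx yaw 67.99 F [ 7.85 18.12 -6.46] open -0.0005427410883070157
tool shift [ 0.003  -0.0008  0.001 ] spin -0.006818493829953809
```

That is 19.8 N along the key. I'll hold it for 1 s, back off, and lift clear.

```bash
python3 -m handwheel '[[[0,0,0,0,0],[0,0,0,0,0],[0,0,0,0,0],[0,0,0,0,0],[0,0,0,0,0],[0,0,0,0,0],[0,0,0,0,0],[0,0,0,0,0],[0,0,0,0,0],[0,0,0,0,0],[0,0,0,0,0],[0,0,0,0,0]]]' >/dev/null; python3 s.py
python3 -m handwheel '[[[0,0.003,0,0,0],[0,0.003,0,0,0],[0,0.006,0,0,0],[0,0.012,0,0,0],[0,0,0,0,0],[0,0,0,-0.03,0],[0,0,0,-0.04,0],[0,0.02,0,-0.03,0],[0,0.03,0,0,0],[0,0,0,0,0]]]' >/dev/null; python3 s.py; python3 m.py
```

```text
t 20.4667 p [0.5943 0.1068 0.0429] toolx yaw 67.99 F [ 7.71 17.53 -5.43] open 0.0034034236845054884
t 21.3 p [0.623  0.1735 0.1471] toolx yaw 68.27 F [-1.33  0.2  -0.59] open -0.000610127307540313
top 68.78363793613941 [ 0.52863214 -0.04894214] 232.68697420721765
top key_knob 0.65 jig y 0.1521 jig x -0.0008
top key_tip 0.6 jig y 0.0618 jig x -0.0041
top key_tip 0.33 jig y 0.0749 jig x 0.003
top notch 0.6 jig y 0.075 jig x 0.0063
top key_mark 0.86 jig y 0.0757 jig x -0.0052
side 68.27276434411617 [ 0.52938737 -0.04740181] 1353.2084865314996
side key_knob 0.72 jig y 0.1564 jig x 0.0048
side key_tip 0.57 jig y 0.0576 jig x 0.0108
side notch 0.78 jig y 0.0761 jig x -0.003
side key_mark 0.95 jig y 0.0749 jig x 0.0006
```

The knob reads jig y 152 mm (wedged is 151) and the block is at about 68.5°, in line with the key. The robot is clear of everything, so I'm handing in.

```bash
python3 -c "from plant import sign_off; print(sign_off())"
```

```text
the job is handed in; nothing more can be done
None
```

The block is turned to the key, and the key is fully home and wedged: I pressed it at about 19–20 N for 1 s, the robot is clear, and the job was handed in at about 22 s.

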